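# Level the bench photometer and hold its sprung lid at the mark

## Robot

A 7-joint arm with a two-finger parallel gripper is mounted at the origin on a cart in front of the work surface, level with it; the furniture and walls round the work are solid. World frame = base frame: x ahead of the robot, y to its left, z up, the work surface at z = 0. Lengths are in m, angles in rad, forces in N, time in s.
With the tool pointing down it reaches from about 0.4 to 0.85 m from the base axis. Payload 4.5 kg.
Tool frame: the origin (TCP) lies midway between the tips of the shut fingers; the grasp point (between the pads) lies 19 mm behind it; y points along the fingers, z is the direction in which the jaws open and shut, and the axes are right-handed (so a half turn about y gives the same grasp; the last joint's range is limited). The gripper opens to 88 mm and grips with 3 to 60 N. Pads are 18 mm wide; open, the fingers measure 123 mm over their backs; the gripper's body (75 mm by 187 mm) begins 45 mm behind the grasp point.
Start: joints at [-1.144, 0.689, -0.195, 1.565, 0.157, 0.902, -0.215], TCP at [0.239, 0.577, 0.239] pointing down, gripper open.
Joint ranges: [-3.01, 3.01], [-0.46, 2.08], [-1.47, 1.51], [0.13, 2.56], [-1, 4.14], [0.04, 2.09], [-2.66, 2.66]. Speed limits (rad/s): [2.57, 2.57, 3.14, 3.14, 3.14, 3.14, 3.14].

## Interface

Orientations are given as a unit quaternion [x, y, z, w].
In Python, from plant import r, snapshot, get_calibration, job, boxes_of gives the robot as it stands. The module is installed in compiled form; this text tells all that it offers.
- The arm moves only by the shell command python3 -m handwheel 'ROWS' [OPENING] [FORCE]. ROWS is JSON, a list that holds one entry, the list of rows, each a list of 6 numbers: the shift along the tool's x, y, z as a fraction of full scale, then the turn, a rotation vector about the tool's x, y, z as a fraction of full scale. In form: [[[x, y, z, wx, wy, wz], ...]]. A call has 1 to 12 rows; each row is the pose to reach, as a shift and turn from the pose commanded when the call began, along the tool's axes at that moment, turning the shorter way round; what a row does not reach only later rows make up. Full scale, the value 1, is 100 cm for a shift and 180 degrees for a turn. A row lasts 1/12 s, in which the tool goes at most 41.7 mm and 7.16 degrees, less where a joint would pass 70% of its speed; a pose out of reach is approached as far as the arm can. A call with a number of a shift or a turn outside -1 to 1 is refused whole. A call with a gripper value outside its range is refused whole. OPENING is the opening, from -1 (shut) to 1 (fully open), set as the call begins (- or left out, the last holds). The fingers move at their own pace and stop on an object; FORCE is the grip in N (left out, the last holds). Time passes only in rows, so rows that repeat a pose let the fingers close. It gives the time, the measured TCP pose, the force and the opening at its end, in the units of the state.
- r.get_state(): the state, without advancing time (a new reading comes with each control period).
- snapshot(name): name is "side" or "top"; returns the picture (420x560x3 uint8, red, green, blue); there is no depth.
- get_calibration(name): a dict with "fx", "fy", "cx", "cy" (pixels), "T" (4x4, takes a point from camera to world coordinates). Camera axes: x right, y down, z forward; pixel columns grow to the right and rows downward; lengths in m; the calibration is good to about 2 mm. A picture is of the moment at which its call begins. get_calibration takes no time and is no camera call.
- job.finish_job(): hands the job in, once; it reports no verdict.
Trained networks look in the newest picture that a camera, given by its name, has taken for a name from the list of things; names that differ only in an ending like _2 or _b are one class to them, and where a whole thing is asked for, a point or a joint stands for the part that bears it (a point fixed in the world has none). Each returns a list of dicts, best first, with "confidence" (0 to 1); they miss things now and then, are a little off and sometimes report something else, mostly with a low value. They report only what shows in the picture. A call takes as long as a camera call.
- boxes_of(thing, camera): "bbox" ([left, top, right, bottom] in pixels, round what is visible of it).
The state is a dict: "clock": time; "q": joint angles; "qd": joint speeds; "joint_torque": joint torques, N m; "tool_pos": TCP position; "eef_rot": TCP orientation; "contact_force": force on the tool from outside, world axes, zero at the start; "moment": the same for the moment, N m; "opening": opening from 0.0 (shut) to 1.0 (fully open).
Only numpy, scipy, OpenCV 4.12 (cv2) and the standard library are available. Lean on these libraries where they do the work, as an engineer would, in place of code of your own. Each camera call takes 0.05 s, during which the arm holds its last target. There are 200 camera calls.

## Task

Get the small white bench photometer ready for a stray-light check: first, with its lid still shut, turn the black levelling knob on its right until the instrument sits level (white bubble centred between the two black lines). Then take the steel handle, lift the sprung lid until its red pointer stands at the green clip on the quadrant beside it, and finish while still holding the handle there with the gripper, since the lid springs shut if let go. Do not touch the green clip, and leave the petri dish, the amber bottle and the vial where they are.

Things in the scene. Friction and masses are not known exactly. Their poses are not given: they have to be found in the camera images.
- photometer_base: dark steel base slab under the photometer, 220 x 335 x 14 mm, fixed to the worktop, turned up to 0.3 rad about z. Origin: on the worktop under the middle of the white housing (170 mm deep x 160 mm wide). Its x axis points from the instrument's front to its back, y to its left, z up. The slab spans y from -0.218 to +0.118 m
- deck (a joint): tilt of the aluminium deck that carries housing, lid, knob and quadrant, rad; 0 = level (within 0.01), negative = the knob side (right) is low; starts at about -0.028 to -0.052. It hinges about the base's x direction on a line at y = +0.105, z = 0.036 m in the base frame, driven only by the knob: tilt = 0.04 x knob angle
- level_knob (a joint): turn of the black levelling knob, rad, growing clockwise seen from above; 0 = level, range -1.5 to 0.8. It starts at about -0.7 to -1.3, so turn it clockwise, which raises the knob side; the knob itself rises with the deck, 11.4 mm per rad. It stays where it is left and takes about 0.2 N m to turn
- knob_grip (a point): point on the knob's axis at gripping height, 11 mm below its top; 180 mm right (-y) of the housing's middle, about 95 mm above the worktop when level. A 46 mm disc, 8 mm thick, carries an upright bar grip 42 long, 13 thick, 26 mm high, which runs along this point's x. A white line on the bar's top points along -x, straight to the instrument's front at knob angle 0
- bubble_mid (a point): middle of the white bubble (11 mm long) of the level, in a green trough along the instrument's y between housing and knob. It moves toward the high side, 2.5 mm per 0.01 rad of tilt; two black lines 16 mm apart mark the middle of the trough, 123 mm right of the housing's middle. Level: bubble wholly between the lines
- lid (a joint): opening angle of the grey lid against the deck, rad; 0 = shut, 1.3 = stop. It hinges on the far (back) edge, and its front edge rises. A spring and its weight (lid and handle together 0.25 kg) pull it shut: 4 to 8 N are needed at the handle; let go, it springs shut
- lid_hinge (a point): middle of the lid's hinge line, which runs along the instrument's y at the back of the housing, 80 mm behind its middle and 104 mm above the worktop when level
- lid_handle: steel bar handle standing on the lid near its front: round bar 12 mm thick, 96 mm long, along the body's y, on two posts 84 mm apart. Origin: middle of the bar. Shut, it lies 135 mm in front of the hinge line and 50 mm above it; the bar's middle is 41 mm above the lid's top. It turns with the lid about the hinge line, and can turn between the fingers
- lid_pointer (a point): tip of the red pointer on the left side of the lid, 120 mm from the hinge line and 95 mm left of the housing's middle
- mark_tip (a point): the inner edge of the green clip, in the middle of its width, also 120 mm from the hinge line and 95 mm left of the housing's middle. The lid's pointer meets this point when the lid angle equals the clip's angle, which is drawn between 0.5 and 0.85 rad above the shut position
- mark_clip: green clip, 26 x 10 x 16 mm (16 mm along the arc), set on the white quadrant scale that stands on the left of the lid (arc of 122 to 142 mm radius about the lid hinge, 95 mm left of the housing's middle, black ticks every 6 degrees). The body's origin lies on the hinge line. Not to be touched
- petri_10: round petri dish, 60 mm wide, 15 mm high, left of the photometer; origin under its middle. Leave it alone
- amber_c: brown glass bottle with a blue cap, 51 mm wide, 90 mm high, right of the photometer; origin under its middle. Leave it alone
- vial_2: small clear vial with a whitish cap, 22 mm wide, 50 mm high, in front of the photometer; origin under its middle. Leave it alone

How it is judged:
By the outcome, as a careful person would: the job done as asked, in the order asked, and still so for the second after the job is handed in, while the arm keeps its last pose, push and grip.
It also fails if it takes over 48 s, if anything falls off the work surface, if the arm or the gripper's body presses on something with over 40 N, if the wrist force passes 120 N, or if a joint passes its speed limit or range.

## Working session

There is one attempt and no reset: what is moved stays moved. The work goes in short steps, Python scripts to look and compute and a shell command to move; the robot and the scene stay as the last step left them, time stands still between calls to the robot, and variables do not carry over. Pictures are saved under pics/ and viewed, about 8 in all and at most 12, crops included, and the job is handed in when it is done.

```bash
mkdir -p pics; cat > h.py <<'E'
import numpy as np, cv2
from plant import r, snapshot, get_calibration, job, boxes_of
from scipy.spatial.transform import Rotation as R
def snap(c,n,crop=None,z=1):
    im=snapshot(c)
    if crop: im=im[crop[1]:crop[3],crop[0]:crop[2]]
    if z!=1: im=cv2.resize(im,None,fx=z,fy=z,interpolation=cv2.INTER_CUBIC)
    cv2.imwrite(f'pics/{n}.png',im[:,:,::-1]); return im
def proj(c,p):
    k=get_calibration(c);T=np.linalg.inv(np.array(k['T']));q=T[:3,:3]@np.array(p)+T[:3,3]
    return np.array([k['fx']*q[0]/q[2]+k['cx'],k['fy']*q[1]/q[2]+k['cy']])
def ray(c,u,v):
    k=get_calibration(c);T=np.array(k['T']);d=T[:3,:3]@np.array([(u-k['cx'])/k['fx'],(v-k['cy'])/k['fy'],1])
    return T[:3,3],d/np.linalg.norm(d)
def atz(c,u,v,z):
    o,d=ray(c,u,v);return o+d*(z-o[2])/d[2]
E
python3 - <<'E'
from h import *
np.set_printoptions(precision=4,suppress=True)
a=snap('top','t0');b=snap('side','s0')
cv2.imwrite('pics/both0.png',cv2.resize(np.vstack([a,b]),(560,840))[:,:,::-1])
for c in('top','side'):
    k=get_calibration(c);print(c,k['fx'],k['cx'],k['cy'],np.array(k['T']))
    for n in['photometer_base','knob_grip','level_knob','bubble_mid','lid_handle','lid_pointer','mark_tip','mark_clip','lid_hinge','petri_10','amber_c','vial_2']:
        print(n,[(np.round(x['bbox'],1).tolist(),round(x['confidence'],2)) for x in boxes_of(n,c)][:2])
s=r.get_state();print(s['clock'],s['tool_pos'],s['eef_rot'],R.from_quat(s['eef_rot']).as_matrix())
E
```

```text
top 407.30292483748894 276.9399525490384 213.19420008299616 [[-0.0251 -0.9954  0.0929  0.4734]
 [-0.9987  0.029   0.0414  0.0174]
 [-0.0439 -0.0917 -0.9948  0.9936]
 [ 0.      0.      0.      1.    ]]
photometer_base [([222.8, 167.8, 378.2, 287.5], 0.89)]
knob_grip [([380.4, 272.4, 411.4, 296.8], 0.68), ([344.9, 230.1, 364.2, 252.8], 0.54)]
level_knob [([348.0, 229.3, 369.5, 250.6], 0.9)]
bubble_mid []
lid_handle [([249.6, 228.1, 292.9, 252.3], 0.73)]
lid_pointer [([234.3, 170.9, 325.5, 264.9], 0.84), ([223.2, 277.0, 236.4, 285.8], 0.45)]
mark_tip [([225.9, 209.4, 234.5, 220.4], 0.45)]
mark_clip [([226.6, 208.7, 230.9, 221.7], 0.4), ([234.4, 172.8, 320.5, 264.5], 0.22)]
lid_hinge [([226.5, 169.2, 371.2, 268.9], 0.95)]
petri_10 [([380.3, 274.2, 415.8, 298.2], 0.68), ([195.3, 159.3, 222.9, 181.9], 0.6)]
amber_c [([380.9, 273.0, 411.3, 298.7], 0.78), ([235.2, 175.3, 323.4, 266.5], 0.6)]
vial_2 [([345.0, 231.4, 369.5, 251.9], 0.46)]
side 414.48965076064695 287.17096089568014 207.60811020588082 [[-0.9972 -0.0057  0.0741  0.4703]
 [-0.0708  0.3753 -0.9242  0.8413]
 [-0.0226 -0.9269 -0.3747  0.4351]
 [ 0.      0.      0.      1.    ]]
photometer_base [([209.7, 160.4, 355.6, 293.8], 0.91)]
knob_grip [([301.9, 185.9, 318.1, 197.6], 0.46)]
level_knob []
bubble_mid []
lid_handle [([296.0, 185.8, 315.2, 225.6], 0.91)]
lid_pointer [([234.7, 186.6, 336.7, 234.4], 0.58), ([348.5, 267.9, 361.3, 296.6], 0.47)]
mark_tip []
mark_clip [([267.2, 182.5, 284.5, 198.0], 0.52), ([231.9, 185.9, 336.1, 236.5], 0.32)]
lid_hinge [([220.4, 162.4, 339.4, 274.2], 0.82)]
petri_10 [([184.9, 287.0, 219.8, 312.4], 0.7)]
amber_c [([341.5, 177.5, 361.0, 215.8], 0.93)]
vial_2 [([348.2, 265.8, 364.1, 295.7], 0.79)]
1.3 [0.2392 0.5774 0.2387] [-0.6935  0.138  -0.138   0.6935] [[ 0.9238  0.      0.3828]
 [-0.3828  0.0001  0.9238]
 [-0.     -1.      0.0001]]
```

View pics/t0.png

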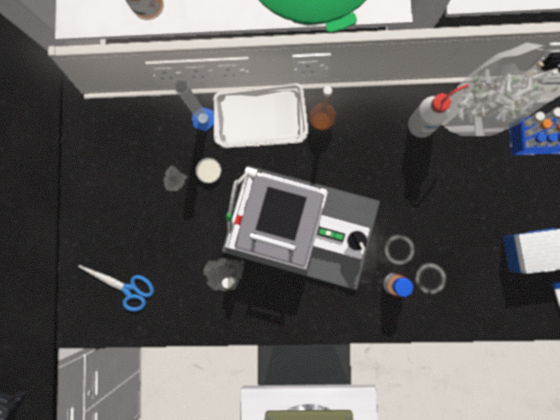

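View pics/s0.png

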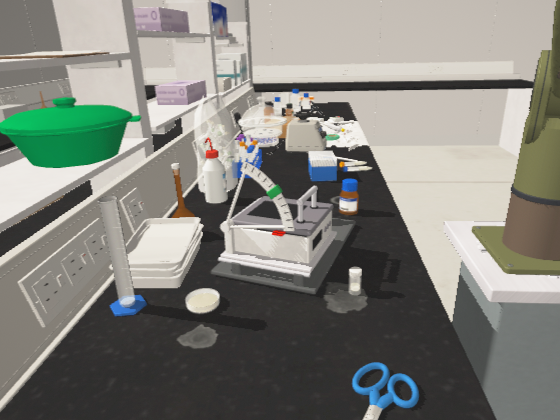

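```bash
python3 - <<'E'
from h import *
a=cv2.imread('pics/t0.png')[155:300,215:415];b=cv2.imread('pics/s0.png')[150:300,205:365]
cv2.imwrite('pics/tz.png',cv2.resize(a,None,fx=4,fy=4,interpolation=cv2.INTER_CUBIC))
cv2.imwrite('pics/sz.png',cv2.resize(b,None,fx=4,fy=4,interpolation=cv2.INTER_CUBIC))
E
```

```text
(no output)
```

View pics/tz.png

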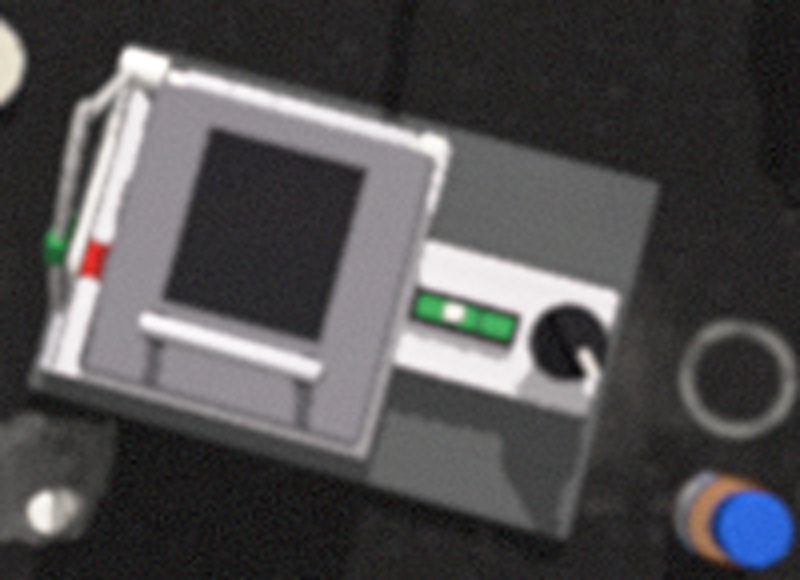

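View pics/sz.png

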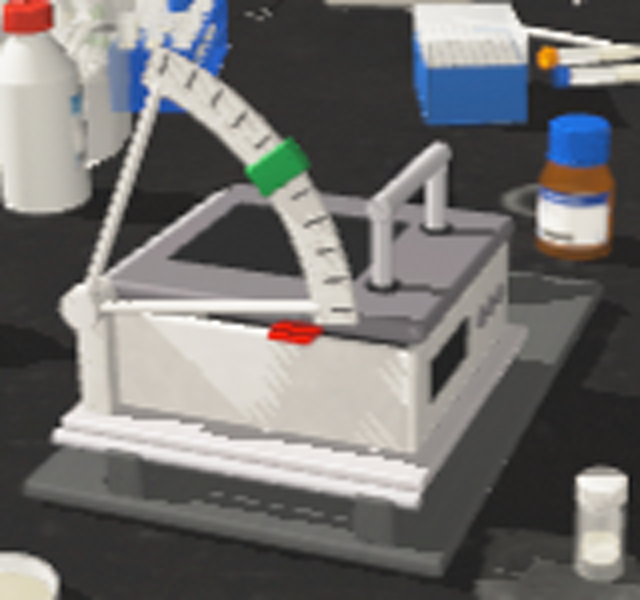

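```bash
cat > fit.py <<'E'
from h import *
from scipy.optimize import least_squares
H=np.array([0,.105,.036])
def deck(p,t):
    return H+R.from_rotvec([t,0,0]).apply(np.array(p)-H)   # +t about x raises +y?? sign: right low at t<0
def world(p,b,t=None):
    p=np.array(p,float)
    if t is not None: p=H+R.from_rotvec([-t,0,0]).apply(p-H)  # y<hinge rises for t>0
    return R.from_rotvec([0,0,b[2]]).apply(p)+[b[0],b[1],0]
def lidpt(r_,ph,y): return [.08-r_*np.cos(ph),y,.104+r_*np.sin(ph)]
E
cat > f1.py <<'E'
from fit import *
np.set_printoptions(precision=4,suppress=True)
T=[('top',[-.11,-.218,.014],0,357,289.25),('top',[.11,-.218,.014],0,379.25,201),
('top',[-.055,.048,.154],1,250,235),('top',[-.055,-.048,.154],1,296.25,248),('top',[0,-.18,.080],1,357,240.5),
('side',[-.11,.118,.014],0,315,290.75),('side',[.11,.118,.014],0,212,271.3),
('side',[-.055,.048,.154],1,299.5,201.75),('side',[-.055,-.048,.154],1,315.5,187.5)]
C=[('top',lidpt(.133,0,.095),229,216.75),('side',0,274.5,191.75)]
def res(v):
    b=v[:3];e=[proj(c,world(p,b,v[3] if d else None))-[u,w] for c,p,d,u,w in T]
    return np.r_[np.ravel(e),(v[3]+.03)*300]
s=least_squares(res,[.45,0,-.25,-.03],loss='soft_l1');v=s.x;print(v,s.fun[:18].reshape(-1,2))
f=lambda a:np.r_[proj('side',world(lidpt(.133,a[0],.100),v[:3],v[3]))-[274.5,191.75],proj('top',world(lidpt(.133,a[0],.095),v[:3],v[3]))-[229,216.75]]
a=least_squares(f,[.6]);print('clip',a.x,a.fun)
for n,p in(('knob0',[0,-.18,.095]),('bubmid',[0,-.123,.07]),('handle',[-.055,0,.154]),('hinge',[.08,0,.104])):print(n,world(p,v[:3],v[3]),'level',world(p,v[:3],0))
b=v
# line direction on knob top
p=[atz('top',215+x/4,155+y/4,world([0,-.18,.106],v[:3],v[3])[2]) for x,y in((580,352),(593,388))]
d=p[1]-p[0];an=np.arctan2(d[1],d[0])-(v[2]+np.pi);print(p,'knob ang(cw+)',-(np.arctan2(np.sin(an),np.cos(an))))
np.save('b.npy',np.r_[v,a.x])
E
python3 f1.py
```

```text
[ 0.5454  0.0518 -0.2907 -0.0311] [[-0.1561  0.8314]
 [ 0.2628 -0.5078]
 [-0.2298  1.379 ]
 [-1.7006  0.577 ]
 [-0.2044 -0.2742]
 [ 0.5625 -1.6483]
 [-1.9597 -1.913 ]
 [-0.1005 -0.6831]
 [-1.0578 -0.8714]]
clip [0.6482] [-0.0869  0.7219  0.8785 -0.8655]
knob0 [ 0.4933 -0.1223  0.0861] level [ 0.4938 -0.1207  0.095 ]
bubmid [ 0.5098 -0.067   0.0629] level [ 0.5101 -0.0661  0.07  ]
handle [0.4916 0.0641 0.1507] level [0.4927 0.0675 0.154 ]
hinge [0.6214 0.0269 0.1007] level [0.622  0.0288 0.104 ]
[array([ 0.4867, -0.1246,  0.0971]), array([ 0.467 , -0.1308,  0.0971])] knob ang(cw+) -0.5937390164096856
```

```bash
python3 -m handwheel '[[[0,-0.08,0,0,0,0],[0,-0.08,0,0,0,0],[0.502,-0.08,-0.549,0,-0.255,0],[0.502,-0.08,-0.549,0,-0.255,0],[0.502,-0.08,-0.549,0,-0.255,0],[0.502,-0.08,-0.549,0,-0.255,0],[0.502,-0.08,-0.549,0,-0.255,0],[0.502,-0.08,-0.549,0,-0.255,0],[0.502,-0.08,-0.549,0,-0.255,0],[0.502,-0.08,-0.549,0,-0.255,0],[0.502,-0.08,-0.549,0,-0.255,0],[0.502,-0.08,-0.549,0,-0.255,0]]]' 0
cat > d.py <<'E'
# usage: d.py x y z yawx : shift/turn in tool axes to TCP target with tool down, tool x at yaw
import sys
from h import *
np.set_printoptions(precision=4,suppress=True)
s=r.get_state();M=R.from_quat(s['eef_rot']);p=np.array(s['tool_pos'])
def to(x,y,z,yaw,pitch=0):
    w=R.from_rotvec([0,0,yaw])*R.from_euler('x',-np.pi/2+pitch)  # x=dir,y=down
    return M.inv().apply(np.array([x,y,z])-p),(M.inv()*w).as_rotvec()/np.pi
if __name__=='__main__':
    print(s['clock'],p,M.as_matrix()[:,0],M.as_matrix()[:,1],s['contact_force'],s['opening'],s['q'])
    print(*to(*map(float,sys.argv[1:])))
E
python3 d.py .4933 -.1223 .20 .41
```

```text
clock: 2.3
tool_pos: [0.3817, 0.1838, 0.319]
eef_rot: [-0.692, -0.144, 0.143, 0.692]
contact_force: [1.6, 0.5, -0.3]
opening: 0.5
2.3 [0.3817 0.1838 0.319 ] [0.9177 0.3972 0.0008] [ 0.0007  0.0003 -1.    ] [ 1.6382  0.5161 -0.3055] 0.499980997088524 [-0.2347  0.3323 -0.4415  2.0102  0.1891  0.8371  1.197 ]
[-0.0192  0.119  -0.3252] [ 0.     -0.0005  0.0003]
```

```bash
python3 -m handwheel '[[[-0.019,0,-0.325,0,0,0],[-0.019,0,-0.325,0,0,0],[-0.019,0,-0.325,0,0,0],[-0.019,0,-0.325,0,0,0],[-0.019,0,-0.325,0,0,0],[-0.019,0,-0.325,0,0,0],[-0.019,0.119,-0.325,0,0,0],[-0.019,0.119,-0.325,0,0,0],[-0.019,0.119,-0.325,0,0,0],[-0.019,0.119,-0.325,0,0,0],[-0.019,0.119,-0.325,0,0,0],[-0.019,0.119,-0.325,0,0,0]]]' 0
python3 d.py .4933 -.1223 .075 .41
python3 - <<'E'
from fit import *
a=cv2.resize(snapshot('top')[130:310,260:440],None,fx=3.3,fy=3.3,interpolation=cv2.INTER_CUBIC)
cv2.imwrite('pics/t1.png',a[:,:,::-1])
b=np.load('b.npy')
from scipy.optimize import least_squares
for u,w in((454,312),(412,300),(520,326)):
    s=least_squares(lambda q:proj('top',world([q[0],q[1],.07],b[:3],b[3]))-[215+u/4,155+w/4],[0,-.12]);print(s.x)
E
```

```text
clock: 3.3
tool_pos: [0.4927, -0.1199, 0.1994]
eef_rot: [-0.692, -0.143, 0.143, 0.693]
contact_force: [-0.5, 0.2, 0.4]
opening: 0.505
3.3 [ 0.4927 -0.1199  0.1994] [ 0.9181  0.3965 -0.0008] [-0.0012  0.0007 -1.    ] [-0.4818  0.1797  0.3884] 0.504718418793194 [ 0.3411  0.6063 -0.3065  1.9544  0.297   0.6254  1.8217]
[-0.0003  0.1244 -0.0026] [-0.0004 -0.0007 -0.0002]
[-0.00027545 -0.11574158]
[ 8.35843532e-05 -9.09980033e-02]
[ 0.00182845 -0.15384227]
```

View pics/t1.png

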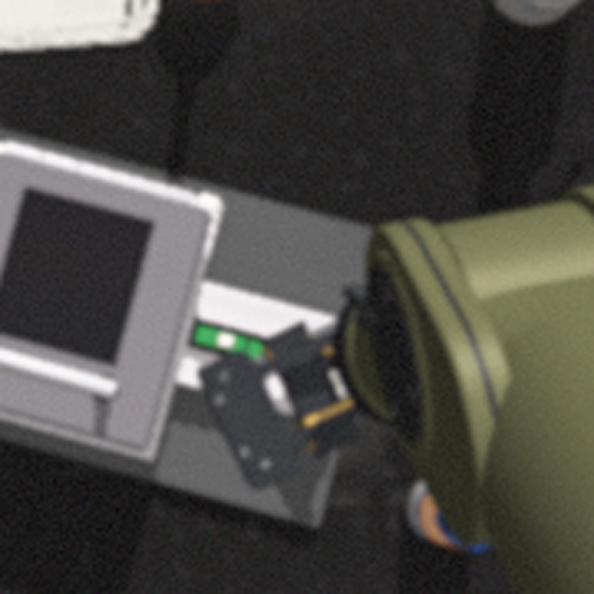

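```bash
python3 -m handwheel '[[[0,0.03,-0.002,0,0,0],[0,0.06,-0.002,0,0,0],[0,0.08,-0.002,0,0,0],[0,0.095,-0.002,0,0,0],[0,0.11,-0.002,0,0,0],[0,0.123,-0.002,0,0,0],[0,0.123,-0.002,0,0,0]]]' 0
python3 -m handwheel '[[[0,0,0,0,0,0],[0,0,0,0,0,0],[0,0,0,0,0,0],[0,0,0,0,0,0],[0,0,0,0,0,0],[0,0,0,0,0,0]]]' -1 40; python3 d.py .4933 -.1223 .075 .41
```

```text
clock: 3.93
tool_pos: [0.4941, -0.1202, 0.0766]
eef_rot: [-0.692, -0.144, 0.144, 0.693]
contact_force: [0.3, -0.7, -0.5]
opening: 0.5
clock: 4.43
tool_pos: [0.4936, -0.1202, 0.0775]
eef_rot: [-0.692, -0.144, 0.144, 0.693]
contact_force: [-2.3, 4.0, 7.5]
opening: 0.145
4.4333 [ 0.4936 -0.1202  0.0775] [0.9169 0.399  0.001 ] [ 0.0003  0.0018 -1.    ] [-2.2942  3.9916  7.4686] 0.14492909893234862 [ 0.2563  0.8133 -0.1757  2.0386  0.4066  0.322   1.7284]
[-0.0011  0.0025 -0.0018] [-0.0005  0.0001  0.0003]
```

```bash
python3 -m handwheel '[[[0,-0.001,0,0,0.03,0],[0,-0.002,0,0,0.06,0],[0,-0.003,0,0,0.09,0],[0,-0.004,0,0,0.12,0],[0,-0.005,0,0,0.15,0],[0,-0.006,0,0,0.18,0],[0,-0.007,0,0,0.21,0],[0,-0.008,0,0,0.228,0],[0,-0.008,0,0,0.228,0],[0,-0.008,0,0,0.228,0]]]' -1 40; python3 d.py .4933 -.1223 .075 -0.29
python3 - <<'E'
from fit import *
a=cv2.resize(snapshot('top')[210:260,300:370],None,fx=8,fy=8,interpolation=cv2.INTER_CUBIC)
cv2.imwrite('pics/t2.png',a[:,:,::-1])
E
```

```text
clock: 5.27
tool_pos: [0.494, -0.1193, 0.0858]
eef_rot: [-0.698, 0.107, -0.108, 0.7]
contact_force: [-0.8, 5.1, 8.6]
opening: 0.145
5.2667 [ 0.494  -0.1193  0.0858] [ 0.9538 -0.3005 -0.0003] [ 0.0006  0.0027 -1.    ] [-0.789   5.0608  8.637 ] 0.14507374869676723 [ 0.174   0.7957 -0.0426  2.0395  0.0913  0.308   1.3227]
[ 0.0003  0.0108 -0.0031] [-0.0009 -0.0048 -0.0001]
```

View pics/t2.png

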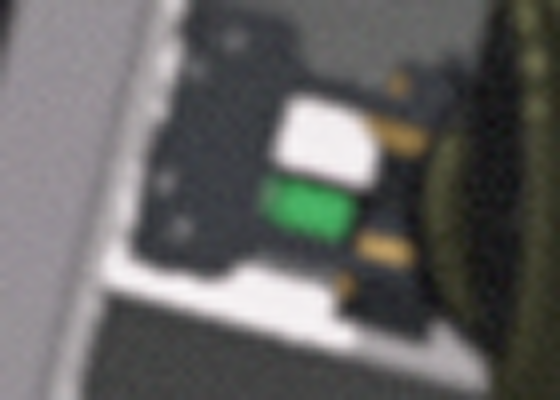

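```bash
python3 -m handwheel '[[[0,0,0,0,0,0],[0,0,0,0,0,0],[0,0,0,0,0,0],[0,-0.03,0,0,0,0],[0,-0.07,0,0,0,0],[0,-0.11,0,0,0,0],[0,-0.15,0,0,0,0],[0,-0.18,0,0,0,0],[0,-0.18,0,0,0,0]]]' 0; python3 d.py .4927 .0675 .25 -1.86
```

```text
clock: 6.07
tool_pos: [0.4969, -0.1232, 0.2705]
eef_rot: [0.699, -0.105, 0.113, -0.698]
contact_force: [-0.3, -0.8, -0.9]
opening: 0.497
6.0667 [ 0.4969 -0.1232  0.2705] [ 0.9524 -0.3045  0.0116] [ 0.0115 -0.0023 -0.9999] [-0.3237 -0.7849 -0.9102] 0.496947469506638 [ 0.2018  0.4913 -0.0757  1.8766  0.0526  0.7639  1.3588]
[-0.0623  0.02    0.1803] [-0.0032  0.4936  0.0026]
```

```bash
python3 -m handwheel '[[[-0.062,0.02,0.18,0,0.494,0],[-0.062,0.02,0.18,0,0.494,0],[-0.062,0.02,0.18,0,0.494,0],[-0.062,0.02,0.18,0,0.494,0],[-0.062,0.02,0.18,0,0.494,0],[-0.062,0.02,0.18,0,0.494,0],[-0.062,0.02,0.18,0,0.494,0],[-0.062,0.02,0.18,0,0.494,0],[-0.062,0.02,0.18,0,0.494,0],[-0.062,0.02,0.18,0,0.494,0],[-0.062,0.02,0.18,0,0.494,0],[-0.062,0.02,0.18,0,0.494,0]]]' 0; python3 d.py .4927 .0675 .25 -1.86
python3 - <<'E'
from fit import *
a=cv2.resize(snapshot('top')[155:300,215:415],None,fx=4,fy=4,interpolation=cv2.INTER_CUBIC)
cv2.imwrite('pics/t3.png',a[:,:,::-1])
E
```

```text
clock: 7.07
tool_pos: [0.4887, 0.0679, 0.244]
eef_rot: [0.436, -0.557, 0.557, -0.435]
contact_force: [-0.2, 0.9, 0.2]
opening: 0.502
7.0667 [0.4887 0.0679 0.244 ] [-0.2416 -0.9704  0.0011] [-0.001  -0.0009 -1.    ] [-0.1857  0.9039  0.1775] 0.5019583251574036 [-0.4838  0.542   0.3976  1.965  -0.3157  0.6958 -0.1367]
[-0.0006 -0.006   0.0039] [0.0002 0.0144 0.0004]
```

View pics/t3.png

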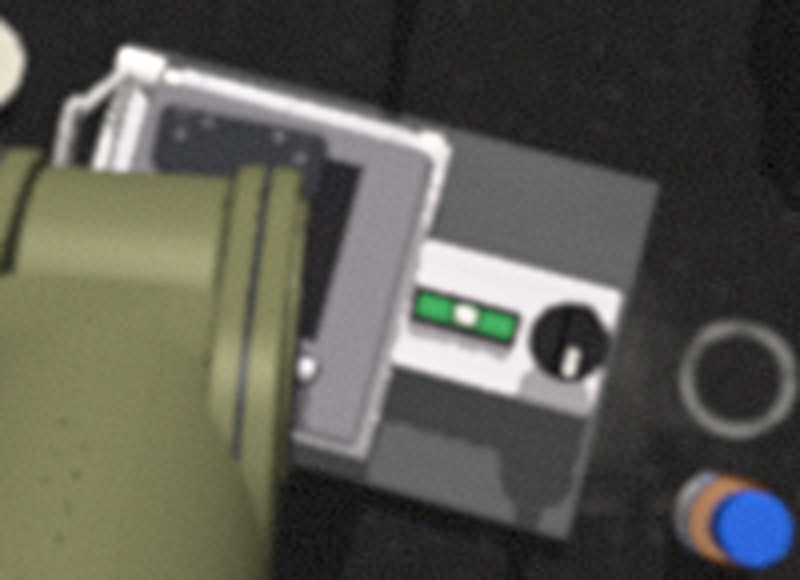

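```bash
python3 - <<'E'
from fit import *
from scipy.optimize import least_squares
b=np.load('b.npy')
im=cv2.imread('pics/t3.png')[275:345,405:530].astype(int)
B,G,Rr=im[...,0],im[...,1],im[...,2]
gr=(G>Rr+40)&(G>B+30); ys,xs=np.nonzero(gr); hull=cv2.fillConvexPoly(np.zeros(gr.shape,np.uint8),cv2.convexHull(np.c_[xs,ys].astype(np.int32)),1)>0
wh=hull&(Rr>150)
def yb(m):
    y,x=np.nonzero(m);u,w=x.mean()+405,y.mean()+275
    return u,w,least_squares(lambda q:proj('top',world([q[0],q[1],.07],b[:3],0))-[215+u/4,155+w/4],[0,-.12]).x
print(yb(hull),yb(wh))
t=[0,0,0]
from d import to
print(world([-.055,0,.154],b[:3],0))
E
```

```text
(np.float64(465.24617796942374), np.float64(315.7565660525284), array([-0.00111512, -0.12285145])) (np.float64(465.3888888888889), np.float64(314.525), array([-0.00042217, -0.12275474]))
[0.4927 0.0675 0.154 ]
```

```bash
python3 -m handwheel '[[[0,0.03,0.004,0,0.014,0],[0,0.06,0.004,0,0.014,0],[0,0.08,0.004,0,0.014,0],[0,0.095,0.004,0,0.014,0],[0,0.109,0.004,0,0.014,0],[0,0.109,0.004,0,0.014,0]]]' 0.2
python3 -m handwheel '[[[0,0,0,0,0,0],[0,0,0,0,0,0],[0,0,0,0,0,0],[0,0,0,0,0,0],[0,0,0,0,0,0],[0,0,0,0,0,0],[0,0,0,0,0,0]]]' -1 50; python3 d.py .4927 .0675 .135 -1.86
python3 - <<'E'
from fit import *
b=np.load('b.npy');s=r.get_state()
M=R.from_quat(s['eef_rot']);g=np.array(s['tool_pos'])-.019*M.as_matrix()[:,1]
# grasp in base frame
gb=R.from_rotvec([0,0,-b[2]]).apply(g-[b[0],b[1],0]);print('grasp in base',gb,'want -.055,0,.154')
phi=np.arctan2(.05,.135);rr=np.hypot(.05,.135)
for a in np.linspace(.08,b[4]+.02,9):
    d=np.array([-rr*np.cos(phi+a)+rr*np.cos(phi),0,rr*np.sin(phi+a)-rr*np.sin(phi)])
    pit=a/2
    dw=R.from_rotvec([0,0,b[2]]).apply(d)
    print(round(a,3),'grasp shift tool',np.round(M.inv().apply(dw),4))
E
```

```text
clock: 7.62
tool_pos: [0.4912, 0.0669, 0.1331]
eef_rot: [-0.427, 0.566, -0.564, 0.424]
contact_force: [0.2, 1.0, -0.0]
opening: 0.601
clock: 8.2
tool_pos: [0.4934, 0.0675, 0.136]
eef_rot: [0.425, -0.565, 0.565, -0.425]
contact_force: [0.6, 0.4, 0.7]
opening: 0.107
8.2 [0.4934 0.0675 0.136 ] [-0.2773 -0.9608 -0.0005] [ 0.0011  0.0002 -1.    ] [0.552  0.4184 0.6732] 0.10700796306030619 [-0.3916  0.717   0.2677  2.0534 -0.4365  0.4237 -0.0668]
[ 0.0002  0.001  -0.0007] [-0.0003  0.0026 -0.0001]
grasp in base [-0.05429288  0.00022459  0.15504746] want -.055,0,.154
0.08 grasp shift tool [ 0.     -0.0106  0.0044]
0.154 grasp shift tool [ 0.0001 -0.02    0.0093]
0.227 grasp shift tool [ 0.0001 -0.0291  0.0147]
0.301 grasp shift tool [ 0.0002 -0.0377  0.0209]
0.374 grasp shift tool [ 0.0002 -0.0458  0.0277]
0.448 grasp shift tool [ 0.0003 -0.0535  0.035 ]
0.521 grasp shift tool [ 0.0004 -0.0605  0.0429]
0.595 grasp shift tool [ 0.0005 -0.067   0.0512]
0.668 grasp shift tool [ 0.0005 -0.0728  0.0601]
```

```bash
python3 -m handwheel '[[[0,-0.0106,0.0044,0,0,0],[0,-0.02,0.0093,0,0,0],[0,-0.0291,0.0147,0,0,0],[0,-0.0377,0.0209,0,0,0],[0,-0.0458,0.0277,0,0,0],[0,-0.0535,0.035,0,0,0],[0,-0.0605,0.0429,0,0,0],[0,-0.067,0.0512,0,0,0],[0,-0.067,0.0512,0,0,0]]]' -1 50
cat > look.py <<'E'
import sys
from fit import *
b=np.load('b.npy');s=r.get_state();M=R.from_quat(s['eef_rot'])
g=np.array(s['tool_pos'])-.019*M.as_matrix()[:,1];gb=R.from_rotvec([0,0,-b[2]]).apply(g-[b[0],b[1],0])
print('grasp base',gb,'lid angle',np.arctan2(gb[2]-.104,.08-gb[0])-np.arctan2(.05,.135),'rad',np.hypot(gb[2]-.104,.08-gb[0]),s['clock'],s['contact_force'],s['opening'])
a=cv2.resize(snapshot('side')[150:240,215:335],None,fx=6,fy=6,interpolation=cv2.INTER_CUBIC)
cv2.imwrite(f'pics/{sys.argv[1]}.png',a[:,:,::-1])
for an in(.55,.6,.65,.7):
  print(an,[np.round((proj('side',world(lidpt(r_,an,.095),b[:3],0))-[215,150])*6) for r_ in(.12,.146)])
E
python3 look.py s1
```

```text
clock: 8.95
tool_pos: [0.5424, 0.0524, 0.2014]
eef_rot: [0.426, -0.565, 0.565, -0.424]
contact_force: [3.4, -1.6, -19.8]
opening: 0.109
grasp base [-0.00294344 -0.00022972  0.22035898] lid angle 0.5968099562349702 rad 0.14289516130152022 8.95 [  3.35643413  -1.61104464 -19.79659226] 0.10880017892988238
0.55 [array([347., 308.]), array([415., 273.])]
0.6 [array([337., 291.]), array([402., 252.])]
0.65 [array([325., 274.]), array([388., 231.])]
0.7 [array([313., 258.]), array([373., 212.])]
```

View pics/s1.png

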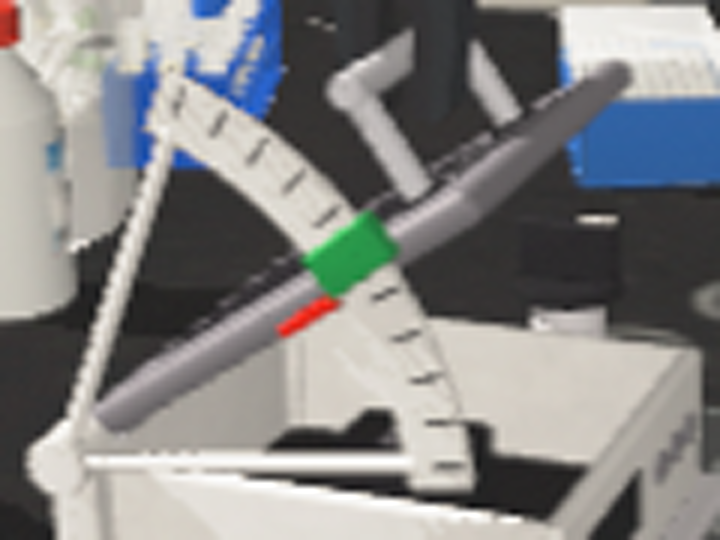

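```bash
python3 - <<'E'
from fit import *
from scipy.optimize import least_squares
b=np.load('b.npy')
for d in range(0,79,6): print(d,np.round((proj('side',world(lidpt(.132,np.radians(d),.095),b[:3],0))-[215,150])*6),end=' ')
print()
def seg(f,m,off,z):
    im=cv2.imread(f).astype(int);B,G,Rr=im[...,0],im[...,1],im[...,2]
    k=(Rr>G+70)&(Rr>B+70) if m=='r' else (G>Rr+50)&(G>B+40)
    if m=='g': k[:, :230*z//6]=0
    n,l,st,c=cv2.connectedComponentsWithStats(k.astype(np.uint8))
    i=[j for j in range(1,n) if 200*z//6>st[j,0]*0+1 and st[j,4]>200 and st[j,0]>225*z/6]
    for j in i:
        pts=np.argwhere(l==j)[:,::-1]
        q=c[j]/z+off
        t=0 if f.endswith('s1.png') else b[3]
        for y in(.09,.095,.1):
            s=least_squares(lambda v:proj('side',world(lidpt(v[0],v[1],y),b[:3],t))-q,[.12,.4],x_scale=[.01,.1]);print(f,m,c[j],st[j],'y',y,'r,ang',s.x)
        if m=='r':print('tip',pts[np.argmax(pts[:,0])],cv2.minAreaRect(pts.astype(np.float32)))
        else: print(cv2.boxPoints(cv2.minAreaRect(pts.astype(np.float32))))
for f,o,z in(('pics/s1.png',[215,150],6),('pics/sz.png',[205,150],4)):
    for m in'rg':seg(f,m,np.array(o),z)
E
```

```text
0 [445. 510.] 6 [441. 468.] 12 [434. 426.] 18 [422. 384.] 24 [405. 342.] 30 [384. 302.] 36 [360. 263.] 42 [331. 226.] 48 [300. 191.] 54 [265. 160.] 60 [228. 132.] 66 [190. 109.] 72 [150.  89.] 78 [109.  74.] 
pics/s1.png r [306.56549232 315.84101174] [ 276  296   63   42 1107] y 0.09 r,ang [0.10320546 0.57735263]
pics/s1.png r [306.56549232 315.84101174] [ 276  296   63   42 1107] y 0.095 r,ang [0.10626497 0.58253423]
pics/s1.png r [306.56549232 315.84101174] [ 276  296   63   42 1107] y 0.1 r,ang [0.10932716 0.58742569]
tip [338 302] ((306.6323547363281, 315.2205810546875), (19.207839965820312, 67.3989486694336), 59.03623962402344)
pics/s1.png g [349.83988958 254.20772947] [ 302  212   95   84 4347] y 0.09 r,ang [0.12802313 0.654365  ]
pics/s1.png g [349.83988958 254.20772947] [ 302  212   95   84 4347] y 0.095 r,ang [0.13091995 0.65629097]
pics/s1.png g [349.83988958 254.20772947] [ 302  212   95   84 4347] y 0.1 r,ang [0.13381724 0.65813354]
[[298.59998 257.19998]
 [368.3526  207.79192]
 [399.9549  252.40695]
 [330.20227 301.815  ]]
pics/sz.png r [546.796  56.752] [538  49  18  18
[... 423 characters left out ...]
] [ 267  321   56   24 1004] y 0.095 r,ang [ 0.11007945 -0.00086374]
pics/sz.png r [293.70318725 332.25796813] [ 267  321   56   24 1004] y 0.1 r,ang [0.11215907 0.02044809]
tip [322 329] ((294.45001220703125, 332.3499755859375), (53.88154220581055, 22.627418518066406), 8.130102157592773)
pics/sz.png g [276.76127724 166.83274202] [ 245  138   63   58 1973] y 0.09 r,ang [0.12802599 0.65646317]
pics/sz.png g [276.76127724 166.83274202] [ 245  138   63   58 1973] y 0.095 r,ang [0.1307779  0.65738289]
pics/sz.png g [276.76127724 166.83274202] [ 245  138   63   58 1973] y 0.1 r,ang [0.13352993 0.6582647 ]
[[242.55919 169.15157]
 [290.3571  135.23045]
 [311.18475 164.57854]
 [263.38687 198.49965]]
```

```bash
python3 -m handwheel '[[[0,-0.0025,0.0037,0,0,0],[0,-0.005,0.0074,0,0,0],[0,-0.005,0.0074,0,0,0],[0,-0.005,0.0074,0,0,0]]]' -1 50
python3 look.py s2 | head -1
cat > m.py <<'E'
import sys
from fit import *
from scipy.optimize import least_squares
b=np.load('b.npy')
im=cv2.imread(f'pics/{sys.argv[1]}.png').astype(int);B,G,Rr=im[...,0],im[...,1],im[...,2]
for m,k,y in(('r',(Rr>G+70)&(Rr>B+70),.095),('g',(G>Rr+50)&(G>B+40),.1)):
    k[:,:230]=0;n,l,st,c=cv2.connectedComponentsWithStats(k.astype(np.uint8));j=1+np.argmax(st[1:,4])
    q=c[j]/6+[215,150]
    print(m,c[j],st[j],least_squares(lambda v:proj('side',world(lidpt(v[0],v[1],y),b[:3],0))-q,[.12,.4],x_scale=[.01,.1]).x)
E
python3 m.py s2
```

```text
clock: 9.33
tool_pos: [0.5474, 0.0508, 0.2049]
eef_rot: [-0.427, 0.566, -0.565, 0.423]
contact_force: [5.2, -2.8, -25.5]
opening: 0.113
grasp base [ 0.00235031 -0.00028405  0.22386576] lid angle 0.6412597605007673 rad 0.14281902836272356 9.3333 [  5.15658265  -2.82611974 -25.46457535] 0.11271282639698404
r [296.09286413 304.49071359] [ 268  284   57   42 1023] [0.10542315 0.62591184]
g [350.41292846 254.06832298] [ 302  212   97   86 4347] [0.13400273 0.6576627 ]
```

View pics/s2.png

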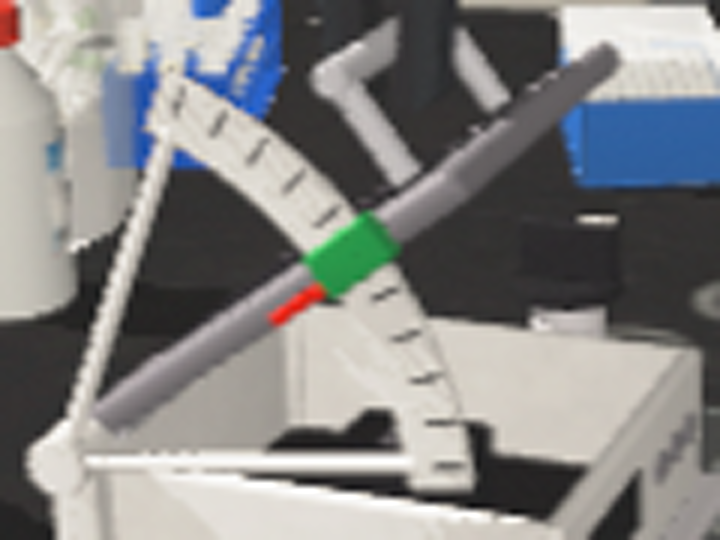

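```bash
python3 -m handwheel '[[[0,-0.001,0.003,0,0,0],[0,-0.0017,0.0061,0,0,0],[0,-0.0017,0.0061,0,0,0],[0,-0.0017,0.0061,0,0,0],[0,-0.0017,0.0061,0,0,0]]]' -1 45
python3 look.py s3 | head -1;python3 m.py s3
```

```text
clock: 9.8
tool_pos: [0.5544, 0.0488, 0.2087]
eef_rot: [-0.426, 0.565, -0.565, 0.424]
contact_force: [1.0, -4.2, -20.2]
opening: 0.107
grasp base [ 0.00951733 -0.00024805  0.22774665] lid angle 0.6983449904730971 rad 0.14241151760898535 9.8 [  0.9662402   -4.2245159  -20.19130455] 0.10661444113755347
r [283.84415584 288.96320346] [259 267  51  46 924] [0.10518295 0.68260394]
g [350.66832692 254.33325787] [ 303  212   96   86 4417] [0.13401943 0.65686301]
```

```bash
python3 -m handwheel '[[[0,0.001,-0.0015,0,0,0],[0,0.0024,-0.0034,0,0,0],[0,0.0024,-0.0034,0,0,0],[0,0.0024,-0.0034,0,0,0],[0,0.0024,-0.0034,0,0,0],[0,0.0024,-0.0034,0,0,0]]]' -1 45
python3 look.py s4 | head -1;python3 m.py s4
```

```text
clock: 10.35
tool_pos: [0.5518, 0.0496, 0.2071]
eef_rot: [0.425, -0.565, 0.566, -0.425]
contact_force: [0.3, -5.6, -19.0]
opening: 0.114
grasp base [ 6.81368639e-03 -2.03035914e-04  2.26120653e-01] lid angle 0.6761896149802474 rad 0.1423716625137686 10.35 [  0.31385411  -5.64556781 -19.01947924] 0.11355170309026844
r [288.02371134 295.26082474] [261 273  54  46 970] [0.10501454 0.66089268]
g [350.69299044 254.25443787] [ 303  212   96   86 4394] [0.1340421 0.6569743]
```

View pics/s4.png

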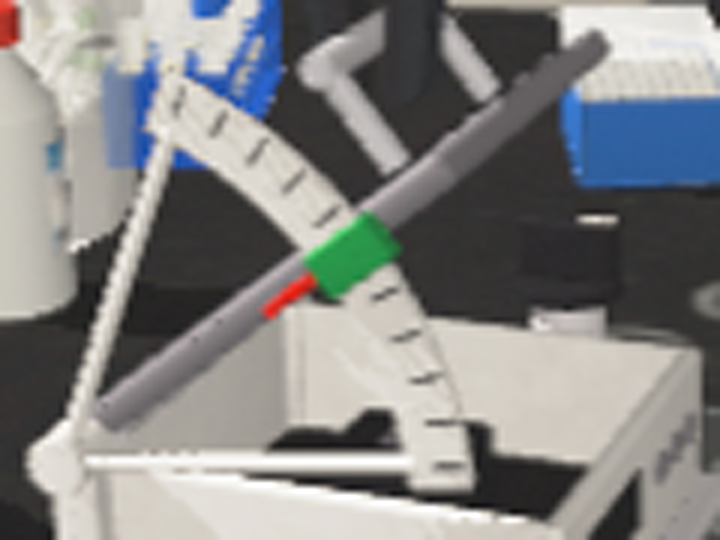

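```bash
python3 - <<'E'
from fit import *
b=np.load('b.npy')
for an in(.62,.64,.65,.66):
  print(an,'clip face corners y.1',[np.round((proj('side',world(lidpt(r_,an+s*8/r_/1000*1.,.1),b[:3],0))-[215,150])*6) for r_,s in((.12,-1),(.12,1),(.146,1),(.146,-1))],
  'far top',np.round((proj('side',world(lidpt(.12,an+.008/.12,.09),b[:3],0))-[215,150])*6),
  'ptr tip',[np.round((proj('side',world(lidpt(.12,an,y),b[:3],0))-[215,150])*6) for y in(.095,)])
E
```

```text
0.62 clip face corners y.1 [array([340., 312.]), array([310., 268.]), array([374., 227.]), array([405., 272.])] far top [323. 257.] ptr tip [array([332., 284.])]
0.64 clip face corners y.1 [array([336., 305.]), array([305., 262.]), array([368., 219.]), array([400., 264.])] far top [318. 251.] ptr tip [array([328., 278.])]
0.65 clip face corners y.1 [array([334., 302.]), array([302., 259.]), array([365., 215.]), array([397., 259.])] far top [316. 248.] ptr tip [array([325., 274.])]
0.66 clip face corners y.1 [array([332., 299.]), array([300., 255.]), array([362., 211.]), array([394., 255.])] far top [313. 245.] ptr tip [array([323., 271.])]
```

```bash
python3 -m handwheel '[[[0,0.0006,-0.0009,0,0,0],[0,0.0006,-0.0009,0,0,0],[0,0.0006,-0.0009,0,0,0],[0,0.0006,-0.0009,0,0,0],[0,0.0006,-0.0009,0,0,0],[0,0.0006,-0.0009,0,0,0],[0,0.0006,-0.0009,0,0,0],[0,0.0006,-0.0009,0,0,0],[0,0.0006,-0.0009,0,0,0],[0,0.0006,-0.0009,0,0,0]]]' -1 45
python3 look.py s5 | head -1;python3 m.py s5
python3 - <<'E'
from h import *
cv2.imwrite('pics/t5.png',cv2.resize(snapshot('top')[155:300,215:415],None,fx=4,fy=4,interpolation=cv2.INTER_CUBIC)[:,:,::-1])
E
```

```text
clock: 11.23
tool_pos: [0.5511, 0.0498, 0.2067]
eef_rot: [0.425, -0.565, 0.566, -0.425]
contact_force: [1.2, -5.8, -18.1]
opening: 0.109
grasp base [ 6.07600473e-03 -2.19139477e-04  2.25703170e-01] lid angle 0.6702388147680162 rad 0.14239529010374669 11.2333 [  1.22755591  -5.76286309 -18.05983639] 0.10902936766347496
r [289.38217213 296.4579918 ] [262 275  54  44 976] [0.1051495  0.65582938]
g [350.60483687 254.31781885] [ 304  212   95   86 4383] [0.1340051  0.65697074]
```

View pics/t5.png

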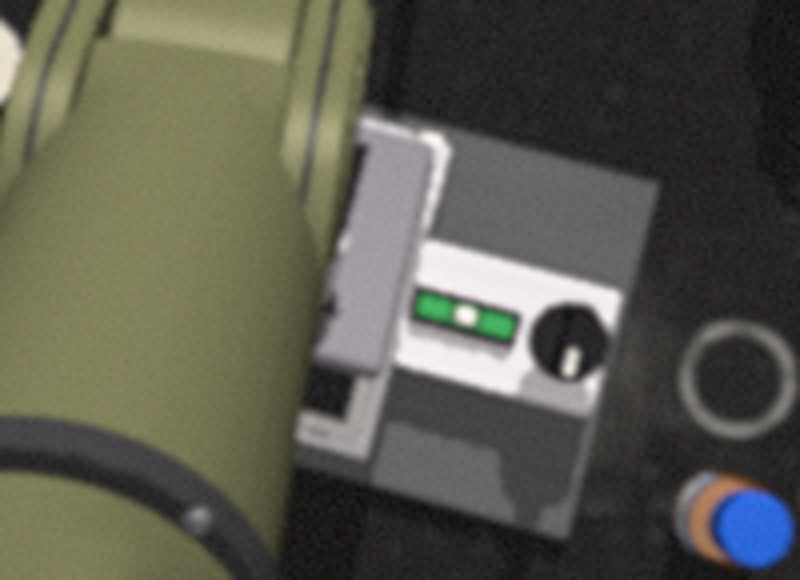

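The bubble at (467,315) is still centred in the trough. The bottle hasn't moved, and the pointer reads 0.656 against 0.657 for the clip. Handing in.

```bash
python3 -c "
from plant import job
print(job.finish_job())"
```

```text
the job is handed in; nothing more can be done
None
```

The photometer is level, and the gripper is holding the lid open with its red pointer at the green clip. I handed the job in at about 11.3 s.

- **Levelling:** With the lid still shut, I turned the black knob clockwise by about 0.7 rad. The bubble then measured within 0.1 mm of the trough's middle. It was still centred in the last top picture, after the lid was lifted.
- **Lid:** I lifted it by the steel handle, overshot by about 0.03 rad, and brought it back. In the last side picture the pointer read 0.656 rad and the clip 0.657 rad.
- **Disagreement:** The arm's own position put the lid at about 0.66–0.67 rad, and my first two-camera fit put the clip at 0.648 rad. The match is therefore good to about 0.01–0.02 rad.
- **Forces:** A steady pull of about 18 N remained on the wrist at the end (25 N at most), more than the 4–8 N the lid itself needs. I think it comes mainly from a small mismatch between the arm's path and the handle's arc.
- **Other items:** The amber bottle had not moved in the last top picture. The green clip read the same in every side picture. The petri dish and vial were mostly hidden behind the arm at the end, so I didn't recheck them, but the gripper was never taken near them.

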